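# Feed a slate coaster into the guarded steriliser with the push stick

### The arm

A 6-joint arm with a two-finger parallel gripper is mounted at the origin on a cart in front of the work surface, level with it; the furniture and walls round the work are solid. World frame = base frame: x ahead of the robot, y to its left, z up, the work surface at z = 0. Lengths are in m, angles in rad, forces in N, time in s.
With the tool pointing down it reaches from about 0.35 to 0.775 m from the base axis. Payload 7.3 kg.
Tool frame: the origin (TCP) lies where the fingers leave the gripper's body, on its centre line; the fingertips stand 66 mm ahead of it and the grasp point (between the pads) lies 47 mm ahead of it (robot.tips_ahead is the distance from the TCP to the fingertips, in m); z points along the fingers, y is the line along which they close (so a half turn about z gives the same grasp; the last joint's range is limited). The gripper opens to 92 mm and grips with 3 to 60 N. Pads are 19 mm wide; open, the fingers measure 130 mm over their backs; the gripper's body (75 mm by 190 mm) begins 47 mm behind the grasp point.
Start: joints at [-1.464, 0.342, 1.524, -0, 1.275, -0.146], TCP at [0.131, -0.508, 0.292] pointing down, gripper open.
Joint ranges: [-2.53, 2.53], [-0.77, 2.02], [0.04, 2.7], [-1, 4.14], [0.28, 2.66], [-3.11, 3.11]. Speed limits (rad/s): [2.57, 2.57, 3.14, 3.14, 3.14, 3.14].

### API

Orientations are given as [roll, pitch, yaw] about the fixed x, y, z axes, in that order (R = Rz(yaw) Ry(pitch) Rx(roll)).
In Python, from cell import robot gives the robot as it stands.
- The arm moves only by the shell command python3 -m inch 'ROWS' [FORCE]. ROWS is a JSON object of lists of equal length, an entry for each row: "travel": the shift along the tool's x, y, z in mm, a list of three; "turn": the turn about the tool's z in units of 5 degrees (1.0 is 5 degrees); "claw": the closure, from -1 (fully open) to 1 (shut). A call has 1 to 12 rows; each row is the pose to reach, as a shift and turn from the pose commanded when the call began, along the tool's axes at that moment; what a row does not reach only later rows make up. A row lasts 1/10 s, in which the tool goes at most 50 mm and 8.59 degrees, less where a joint would pass 70% of its speed; a pose out of reach is approached as far as the arm can. A call with a gripper value outside its range is refused whole. The fingers move at their own pace and stop on an object; FORCE is the grip in N (left out, the last holds). Time passes only in rows, so rows that repeat a pose let the fingers close. It gives the time, the measured TCP pose, the force, the opening and the grip force at its end, in the units of the state.
- robot.observe(): the state, without advancing time (a new reading comes with each control period).
- robot.read_camera(name): name is "scene" or "top"; returns a dict with "pixels" (400x640x3 uint8, red, green, blue), "fx", "fy", "cx", "cy" (pixels), "k1" (the pictures are not rectified: a ray, as slopes to the right and down, at radius r is drawn at 1 + k1 r^2 times it, then the intrinsics apply), "cam_to_world" (4x4, takes a point from camera to world coordinates). Camera axes: x right, y down, z forward; pixel columns grow to the right and rows downward; lengths in m; the calibration is good to about 2 mm. A picture is of the moment at which its call begins. There is no depth.
- robot.hand_in(): hands the job in; it is judged then, once.
The state is a dict: "time": time; "qpos": joint angles; "qvel": joint speeds; "joint_efforts": joint torques, N m; "tool_pos": TCP position; "tool_rot": TCP orientation; "contact_force": force on the tool from outside, world axes, zero at the start; "torque": the same for the moment, N m; "opening": finger opening in m; "grip_force": force on a finger pad.
Only numpy, scipy, OpenCV 4.12 (cv2) and the standard library are available. Lean on these libraries where they do the work, as an engineer would, in place of code of your own. Each camera call takes 0.05 s, during which the arm holds its last target. There are 200 camera calls.

### The job

Take the wooden push stick by its post and, with its forked nose behind the slate coaster, slide the coaster flat along the worktop between the fences, under the guard flap and right into the low slot of the steriliser. Somewhere inside it meets a plunger that you can only feel: press this in by about half a centimetre, gently, without driving it to its hard end. Then draw the stick all the way out so that the flap falls shut, and leave the stick lying flat on the worktop; keep the fingers off the coaster and the steriliser, and leave the glasses and bar tools alone.

Things in the scene. Friction and masses are not known exactly. Their poses are not given: they have to be found in the camera images.
- steriliser: White table-top steriliser, fixed, open underneath (things slide on the worktop itself), 220 long x 150 wide x 74 high (mm). Origin on the worktop in the middle of its mouth; x points horizontally into the tunnel (the feed direction), z up. Flared aluminium fences 14 high stand before the mouth, 106 apart at the mouth, about 145 apart 110 mm out (x = -110).
- mouth (a point): middle of the slot, in the front face, axes as the steriliser's: the slot is 106 wide and 26 high (mm), from the worktop up to the guard plate; the tunnel behind is as wide. At x = 12 hangs a sprung flap that swings inward only and rubs on what passes with under 3 N.
- tunnel (a point): point on the tunnel's axis, 100 mm in from the mouth. About here a hidden plunger, set differently each time and not measured, meets the coaster: the coaster's centre is then 85 to 115 mm in from the mouth. It stands still until pushed with about 8 N, slides at that force for 10 mm to a hard end and stays where left. It needs 3 mm or more; over 18 N is too much.
- flap_leaf (a joint): guard flap in the steriliser's mouth: 0 = hanging shut, grows as it swings inward (rad, to 1.45); it shuts by itself when nothing is under it
- slate_coaster: round dark slate coaster, 100 across, 8 thick (mm), 0.1 to 0.17 kg, lying in front of the steriliser between the fences; origin at the centre of its underside
- grip_post (a point): centre of the upright square grip post of the push stick: post 26 x 26 mm, its faces square to the stick, from 13 to 81 mm above the stick's underside; this point is 47 mm above the underside. x points along the stick to its forked nose, z up
- nose (a point): the front end of the push stick, midway between the two fork prongs, 165 mm ahead of the post's axis and 7 mm above the underside. The prongs stand 22 mm to either side, 10 mm wide, and reach 8 mm beyond the stick between them; on a round coaster 100 across the nose point comes to rest 45 mm behind the coaster's centre
- push_stick: wooden push stick, 207 long, 54 wide at the nose (34 behind), sole 14 high, nose fork 11 high (mm), 0.12 kg, lying on its sole; origin on its underside below the post, x towards the nose; it ends 42 mm behind the post's axis
- tumbler_0: glass tumbler, 73 across, 100 high (mm), bystander; origin at its underside
- tumbler_2: glass tumbler, 73 across, 100 high (mm), bystander; origin at its underside
- jigger: brass double jigger, 47 across, 101 high (mm), bystander; origin at its underside
- ice_tongs: steel ice tongs lying flat, 168 x 28 x 8 mm, bystander; origin at the centre of the underside
Mind the look-alikes: they are no part of the job. There is more than one size of the slate_coaster; the one meant has the size given above.

How it is judged:
On the way, in this order (a step that is already met when the one before it is completed fails the run):
1. the push stick bears on the coaster while it is still outside the mouth (contact force between push_stick and slate_coaster above 0.2 N and x of slate_coaster in the frame of steriliser below -0.05 m), for 0.04 s.
2. the coaster, pushed by the stick, has pressed the plunger in at least 3 mm (distance of plunger_c0 from where it was at the start of the episode above 0.003 m and contact force between push_stick and slate_coaster above 0.3 N and x of slate_coaster in the frame of steriliser above 0.08 m), for 0.1 s.
At the end, for the whole second after the job is handed in: The coaster lies flat in the tunnel, its centre more than 80 mm inside the mouth, the plunger stays pressed in by at least 3 mm, the flap is shut (under 0.12 rad), and the push stick lies flat (within 0.1 rad), released and at rest on the worktop with its nose outside the mouth by 5 mm or more (distance of plunger_c0 from where it was at the start of the episode above 0.003 m and x of slate_coaster in the frame of steriliser above 0.08 m and height (world z) of each of slate_coaster, push_stick below 0.006 m and angle between each of slate_coaster, push_stick's own z axis and vertical below 0.1 rad and value of joint flap_leaf below 0.12 rad and x of nose in the frame of steriliser below -0.005 m and linear speed of each of push_stick, slate_coaster below 0.02 m/s); the robot touches nothing.
It fails at once if the plunger is forced (over 18 N, as at its hard end) (contact force between slate_coaster and plunger_c0 above 18 N).
It fails at once if the fingers or arm touch the coaster, or press on the steriliser with over 3 N (contact force between any of the fingers, the arm and slate_coaster above 0.5 N or contact force between any of the fingers, the arm and steriliser above 3 N).
It fails at once if the stick is forced against the steriliser (over 20 N) (contact force between push_stick and steriliser above 20 N).
It fails at once if the coaster is lifted or tipped off the worktop (height (world z) of slate_coaster above 0.02 m or angle between slate_coaster's own z axis and vertical above 0.3 rad).
It fails at once if a tumbler, the jigger or the ice tongs are shoved more than 20 mm (distance of any of tumbler_0, tumbler_2, jigger, ice_tongs from where it was at the start of the episode above 0.02 m).
It also fails if it takes over 43 s, if anything falls off the work surface, if the arm or the gripper's body presses on something with over 40 N, if the wrist force passes 120 N, or if a joint passes its speed limit or range.

## Working session

There is one attempt and no reset: what is moved stays moved. The work goes in short steps, Python scripts to look and compute and a shell command to move; the robot and the scene stay as the last step left them, time stands still between calls to the robot, and variables do not carry over. Pictures are saved under pics/ and viewed, at most 10 in all, crops included, and the job is handed in when it is done.

```bash
ls; mkdir -p pics
cat > h.py <<'E'
import numpy as np, cv2
from cell import robot
def shot(n):
    c=robot.read_camera(n); return c
def ray(c,px):
    K=np.array([[c['fx'],0,c['cx']],[0,c['fy'],c['cy']],[0,0,1.]])
    u=cv2.undistortPoints(np.array(px,float).reshape(-1,1,2),K,np.array([c['k1'],0,0,0.])).reshape(-1,2)
    T=np.array(c['cam_to_world']); d=np.c_[u,np.ones(len(u))]@T[:3,:3].T
    return T[:3,3],d
def at(c,px,z):
    o,d=ray(c,px); return o+d*((z-o[2])/d[:,2])[:,None]
E
python3 - <<'E'
from h import *
for n in('scene','top'):
    c=shot(n); cv2.imwrite(f'pics/{n}0.png',c['pixels'][:,:,::-1]); print(n,c['fx'],c['k1'],np.round(c['cam_to_world'],3).tolist())
print(robot.observe())
E
```

```text
pics
scene 435.54289408254846 0.002807017409132706 [[-0.506, -0.428, 0.748, -0.692], [-0.862, 0.24, -0.446, 0.855], [0.011, -0.871, -0.491, 0.877], [0.0, 0.0, 0.0, 1.0]]
top 379.18434516003805 -0.04809181788971645 [[-0.058, -0.973, 0.224, 0.29], [-0.998, 0.058, -0.008, 0.123], [-0.005, -0.224, -0.975, 1.229], [0.0, 0.0, 0.0, 1.0]]
{'time': 0.1, 'qpos': array([-1.46399981e+00,  3.42635098e-01,  1.52486159e+00, -3.44217866e-06,
        1.27540942e+00, -1.46030292e-01]), 'qvel': array([ 0.00049035, -0.00179927, -0.00171374, -0.0012279 ,  0.00041766,
       -0.0009924 ]), 'joint_efforts': array([ 2.43562783e-03, -4.32004344e+01, -2.44694299e+01,  7.21784472e-02,
        5.25608927e-02, -3.63082449e-05]), 'tool_pos': array([ 0.13130253, -0.50805376,  0.29164463]), 'tool_rot': array([-3.14029270e+00, -1.87866218e-04,  2.52827694e-01]), 'contact_force': array([1.03153316, 0.35393476, 0.89455111]), 'torque': array([ 0.06507041, -0.03570277, -0.01534025]), 'grip_force': 0.0, 'opening': 0.09221963982163746}
```

View pics/scene0.png

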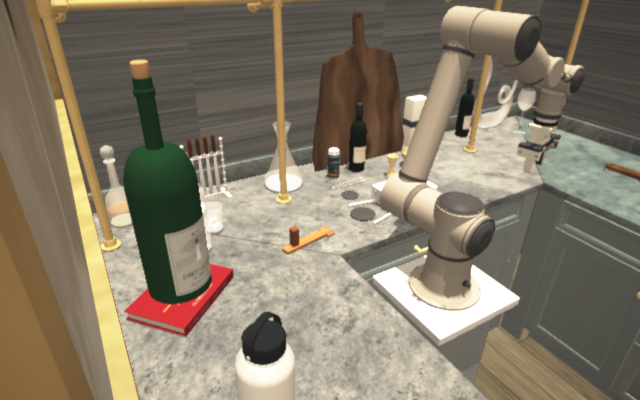

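View pics/top0.png

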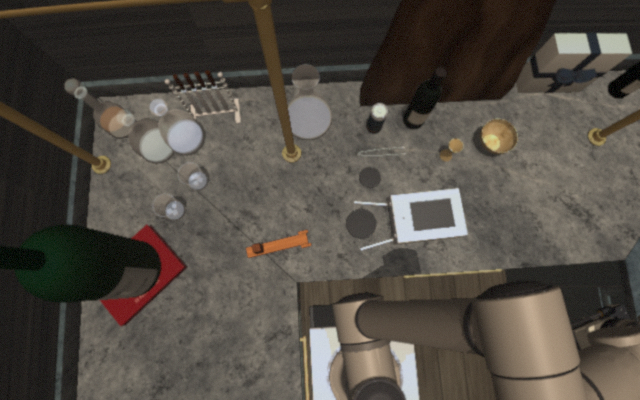

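The top view shows the orange push stick (post near (257,247), nose near (307,240)) and the white steriliser (392–467, 190–243), its fences at (372,204) and (378,244). There are two dark discs: A at (361,223), between the fences, and B at (370,177), smaller and outside them. A should be the coaster. I'll measure both and check them in a crop.

```bash
cat > m.py <<'E'
from h import *
def cnts(m,mn=30):
    cs,_=cv2.findContours(m.astype(np.uint8)*255,cv2.RETR_EXTERNAL,cv2.CHAIN_APPROX_NONE)
    return sorted([k for k in cs if cv2.contourArea(k)>mn],key=cv2.contourArea,reverse=True)
E
python3 - <<'E'
from m import *
c=shot('top'); p=c['pixels']; cv2.imwrite('pics/crop1.png',cv2.resize(p[140:290,230:490,::-1],None,fx=3,fy=3,interpolation=cv2.INTER_CUBIC))
hsv=cv2.cvtColor(p,cv2.COLOR_RGB2HSV); 
# discs
g=cv2.GaussianBlur(p,(3,3),0).max(2); m=np.zeros(g.shape,bool); m[160:245,340:385]=g[160:245,340:385]<65
print('disc bg',g[200,330:395:4],g[223,340:392:3])
for k in cnts(m):
    w=at(c,k.reshape(-1,2),.008); (x,y),r=cv2.minEnclosingCircle(w[:,:2].astype(np.float32)); e=cv2.fitEllipse(w[:,:2].astype(np.float32)) if len(w)>5 else 0
    print('disc',np.round(e[0],4),np.round(e[1],4),k.reshape(-1,2).mean(0))
# stick
m=(hsv[:,:,0]<16)&(hsv[:,:,1]>140)&(hsv[:,:,2]>60); m[:225]=0;m[265:]=0;m[:,:235]=0;m[:,325:]=0
k=cnts(m)[0]; w=at(c,k.reshape(-1,2),.012)[:,:2]
r=cv2.minAreaRect(w.astype(np.float32)); print('stick',r, np.round(cv2.boxPoints(r),4).tolist())
m=(p.min(2)>130); m[:180]=0;m[255:]=0;m[:,:345]=0;m[:,480:]=0
for k in cnts(m,15)[:4]:
    for z in(.014,.074):
        w=at(c,k.reshape(-1,2),z)[:,:2]; r=cv2.minAreaRect(w.astype(np.float32)); print('white',z,np.round(r[1],3),np.round(r[0],3),round(r[2],1),np.round(cv2.boxPoints(r),3).tolist())
E
```

```text
disc bg [ 93  93  97  97 117 115 131 141 124 120 122 117 114 108  80 111 223] [110 107  77  68  71  71  71  70  69  69  68  68  91 118 113 107  77  61]
stick ((0.4119884669780731, 0.24601013958454132), (0.05075695738196373, 0.20324824750423431), 10.657721519470215) [[0.3682999908924103, 0.34119999408721924], [0.4058000147342682, 0.14139999449253082], [0.45570001006126404, 0.15080000460147858], [0.4180999994277954, 0.350600004196167]]
white 0.014 [0.161 0.236] [ 0.481 -0.247] 2.7 [[0.39500001072883606, -0.13300000131130219], [0.4059999883174896, -0.36800000071525574], [0.5669999718666077, -0.3610000014305115], [0.5559999942779541, -0.125]]
white 0.074 [0.153 0.224] [ 0.472 -0.229] 2.7 [[0.38999998569488525, -0.11999999731779099], [0.4000000059604645, -0.3440000116825104], [0.5529999732971191, -0.3370000123977661], [0.5429999828338623, -0.11299999803304672]]
white 0.014 [0.011 0.108] [ 0.396 -0.068] 13.0 [[0.3779999911785126, -0.017000000923871994], [0.40299999713897705, -0.12200000137090683], [0.4129999876022339, -0.11999999731779099], [0.3889999985694885, -0.014000000432133675]]
white 0.074 [0.01  0.103] [ 0.39  -0.059] 13.0 [[0.37400001287460327, -0.009999999776482582], [0.3970000147819519, -0.10999999940395355], [0.40700000524520874, -0.1080000028014183], [0.3840000033378601, -0.007000000216066837]]
white 0.014 [0.105 0.01 ] [ 0.53  -0.061] 82.4 [[0.5180000066757202, -0.1120000034570694], [0.527999997138977, -0.11299999803304672], [0.5419999957084656, -0.008999999612569809], [0.5320000052452087, -0.00800000037997961]]
white 0.074 [0.1  0.01] [ 0.518 -0.052] 82.4 [[0.5070000290870667, -0.10000000149011612], [0.515999972820282, -0.10199999809265137], [0.5299999713897705, -0.003000000026077032], [0.5199999809265137, -0.0010000000474974513]]
```

View pics/crop1.png

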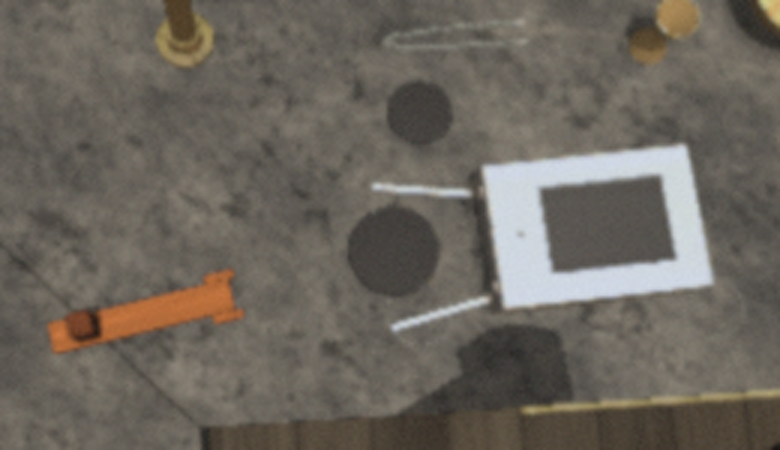

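The crop shows disc A (crop (394,251), about 30 px across) lying between the fences and disc B (crop (420,112), about 21 px) outside them. A matches the 100 mm coaster, so A is the one. I'll refine the coaster, the post and the tumblers.

Run:
```python
from m import *
c=shot('top'); p=c['pixels']; hsv=cv2.cvtColor(p,cv2.COLOR_RGB2HSV)
g=cv2.GaussianBlur(p,(3,3),0).max(2); m=np.zeros(g.shape,bool); m[160:242,340:386]=g[160:242,340:386]<87
for k in cnts(m):
    w=at(c,k.reshape(-1,2),.008)[:,:2].astype(np.float32); e=cv2.fitEllipse(w)
    print('disc',np.round(e[0],4),np.round(e[1],4),k.reshape(-1,2).mean(0))
m=(hsv[:,:,0]<16)&(hsv[:,:,1]>140)&(hsv[:,:,2]>60); m[:225]=0;m[265:]=0;m[:,:235]=0;m[:,325:]=0
d=m&(p[:,:,0]<150); 
for k in cnts(d,8):
    q=k.reshape(-1,2); print('dark',q.min(0),q.max(0),cv2.contourArea(k))
q=np.array([[257.7,248.3]]); print('post@',[np.round(at(c,q,z)[0],4) for z in(.081,.047)])
print(p[240:256:2,246:272:2,0])
print('tumblers',np.round(at(c,[[172,207],[194,176]],.05),3), 'pole',np.round(at(c,[[291,155]],.0),3))
s=shot('scene');h2=cv2.cvtColor(s['pixels'],cv2.COLOR_RGB2HSV)
m=(h2[:,:,0]<16)&(h2[:,:,1]>140)&(h2[:,:,2]>60); m[:215]=0;m[260:]=0;m[:,:275]=0;m[:,345:]=0
k=cnts(m)[0].reshape(-1,2); print('scene stick px',k.min(0),k.max(0)); 
dd=m&(s['pixels'][:,:,0]<150); print([(q.reshape(-1,2).min(0),q.reshape(-1,2).max(0)) for q in cnts(dd,8)])
print('scene top', at(s,[[294,228]],.081), 'nose tip', at(s,[k[k[:,0].argmax()]],.011))
```

```text
disc [ 0.466  -0.0247] [0.0946 0.0979] [360.47619048 223.55952381]
disc [ 0.6185 -0.0671] [0.0705 0.0742] [369.24590164 177.36065574]
dark [251 244] [266 255] 81.0
post@ [array([0.3982, 0.2997, 0.081 ]), array([0.4014, 0.305 , 0.047 ])]
[[106 111  94  86 109 113 116 117  97  89  85  96  97]
 [103 107 108  91 103 109  93  88  87 109 119 154 168]
 [107 111 112 109 105 108 104  65 109 173 182 187 187]
 [102 120 127 112 120 123 122  72  75 172 193 196 191]
 [148 174 177 129 116 118 118  76  64 173 187 180 181]
 [142 185 195 149 113 112 107  83  53 158 176 178 178]
 [122 194 192 169 104  68  63  70  94 164 172 152 124]
 [115 172 179 180 165 138 139 135 121 108  84  90  93]]
tumblers [[0.548 0.576 0.05 ]
 [0.646 0.506 0.05 ]] pole [[0.716 0.191 0.   ]]
scene stick px [283 227] [333 252]
[(array([291, 230], dtype=int32), array([298, 246], dtype=int32))]
scene top [[0.40086287 0.30244683 0.081     ]] nose tip [[0.39938775 0.14761345 0.011     ]]
```

```bash
python3 -m inch '{"travel":[[332,-129,0],[332,-129,0],[332,-129,0],[332,-129,0],[332,-129,0],[332,-129,0],[332,-129,0],[445,-409,0],[445,-409,0],[445,-409,0],[445,-409,0],[445,-409,0]],"turn":[0,0,0,0,0,0,0.76,0.76,0.76,0.76,0.76,0.76],"claw":[-1,-1,-1,-1,-1,-1,-1,-1,-1,-1,-1,-1]}' 20; python3 -c "
from h import *
o=robot.observe();print(np.degrees(o['tool_rot']),o['tool_pos'],o['qpos'])"
```

```text
time: 1.45
tool_pos: [0.4516, -0.0546, 0.2923]
tool_rot: [3.141, -0.0, 0.186]
contact_force: [0.1, -0.4, -0.1]
opening: 0.092
grip_force: 0.0
[ 1.79991102e+02 -1.55987777e-02  1.06686280e+01] [ 0.45159569 -0.05464216  0.29228406] [-2.89157705e-01  2.13305000e-01  1.70431727e+00 -1.43319800e-05
  1.22365725e+00  1.09544083e+00]
```

```bash
python3 -m inch '{"travel":[[16,-362,0],[16,-362,0],[16,-362,0],[16,-362,0],[16,-362,0],[16,-362,0],[16,-362,0],[16,-362,0],[16,-362,0],[16,-362,60],[16,-362,100],[16,-362,100]],"turn":[0,0,0,0,0,0,0,0,0,0,0,0],"claw":[-1,-1,-1,-1,-1,-1,-1,-1,-1,-1,-1,-1]}' 20
python3 - <<'E'
from h import *
c=shot('top'); cv2.imwrite('pics/t2.png',cv2.resize(c['pixels'][190:290,190:390,::-1],None,fx=4,fy=4,interpolation=cv2.INTER_CUBIC))
o=robot.observe();print(o['tool_pos'],o['tool_rot'])
E
```

```text
time: 2.65
tool_pos: [0.3978, 0.2987, 0.1871]
tool_rot: [3.137, 0.012, 0.185]
contact_force: [-0.2, -0.4, 0.7]
opening: 0.0921
grip_force: 0.0
[0.39956254 0.29984133 0.19049719] [3.13903452 0.00648467 0.18462552]
```

View pics/t2.png

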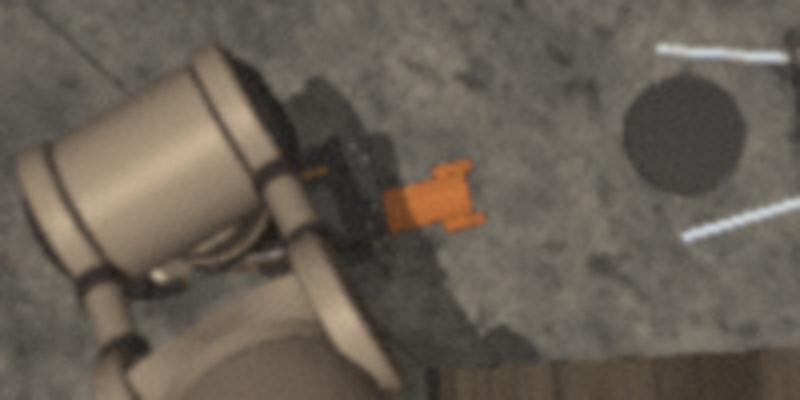

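The arm hides the post, but the stick is where it was (nose at crop (470,195)), in line with the gripper. I'll go down and grip it.

```bash
python3 -m inch '{"travel":[[0,-3,40],[0,-3,75],[0,-3,95],[0,-3,95],[0,-3,95],[0,-3,95],[0,-3,95],[0,-3,95],[0,-3,95],[0,-3,95],[0,-3,95],[0,-3,95]],"turn":[0,0,0,0,0,0,0,0,0,0,0,0],"claw":[-1,-1,-1,-1,1,1,1,1,1,1,1,1]}' 30
```

```text
time: 3.9
tool_pos: [0.3997, 0.305, 0.0971]
tool_rot: [3.141, 0.0, 0.187]
contact_force: [0.9, -0.2, 0.7]
opening: 0.0325
grip_force: 0.0
```

```bash
python3 -m inch '{"travel":[[0,0,0],[0,0,0],[0,0,0],[0,0,0]],"turn":[0,0,0,0],"claw":[1,1,1,1]}' 30
python3 - <<'E'
from m import *
c=shot('top'); p=c['pixels']; hsv=cv2.cvtColor(p,cv2.COLOR_RGB2HSV)
o=robot.observe();print(o['tool_pos'],o['tool_rot'][2],o['opening'],o['grip_force'],o['contact_force'])
m=(hsv[:,:,0]<16)&(hsv[:,:,1]>140)&(hsv[:,:,2]>50); m[:225]=0;m[265:]=0;m[:,:270]=0;m[:,325:]=0
k=cnts(m)[0].reshape(-1,2); print(k.min(0),k.max(0)); w=at(c,k,.012)[:,:2]
r=cv2.minAreaRect(w[w[:,1]<.165].astype(np.float32)); print('nose part',r,np.round(cv2.boxPoints(r),4).tolist())
E
```

```text
time: 4.3
tool_pos: [0.3998, 0.305, 0.0971]
tool_rot: [3.141, 0.0, 0.186]
contact_force: [0.1, -0.6, 0.8]
opening: 0.0262
grip_force: 30.0
[0.39973649 0.30496977 0.09708562] 0.18647804347008123 0.025790297222178692 29.996324479579926 [-0.18292251  0.6967099  -1.18938165]
[286 230] [310 247]
nose part ((0.42898377776145935, 0.15269500017166138), (0.05155098810791969, 0.01957681030035019), 0.8810332417488098) [[0.40310001373291016, 0.16210000216960907], [0.4034000039100647, 0.14249999821186066], [0.45489999651908875, 0.14329999685287476], [0.4546000063419342, 0.16290000081062317]]
```

```bash
python3 -m inch '{"travel":[[4,13,0],[9,27,0],[13,40,0],[18,54,0],[22,68,0],[27,81,0],[31,95,0],[35.5,108.5,0],[35.5,108.5,0],[35.5,108.5,0]],"turn":[0.2,0.4,0.6,0.8,1,1.2,1.4,1.58,1.58,1.58],"claw":[1,1,1,1,1,1,1,1,1,1]}' 30
python3 - <<'E'
from m import *
c=shot('top'); p=c['pixels']; cv2.imwrite('pics/t3.png',cv2.resize(p[170:270,270:480,::-1],None,fx=3.5,fy=3.5,interpolation=cv2.INTER_CUBIC))
o=robot.observe();print(o['tool_pos'],np.degrees(o['tool_rot'][2]),o['contact_force'],o['grip_force'])
hsv=cv2.cvtColor(p,cv2.COLOR_RGB2HSV)
m=(hsv[:,:,0]<16)&(hsv[:,:,1]>140)&(hsv[:,:,2]>50); m[:200]=0;m[265:]=0;m[:,:300]=0;m[:,360:]=0
w=at(c,cnts(m)[0].reshape(-1,2),.012)[:,:2]; print(w.min(0),w.max(0))
w=w[w[:,1]<w[:,1].min()+.02]; print('nose x mid',(w[:,0].min()+w[:,0].max())/2)
g=cv2.GaussianBlur(p,(3,3),0).max(2); m=np.zeros(g.shape,bool); m[195:242,345:386]=g[195:242,345:386]<87
k=cnts(m)[0]; print(cv2.fitEllipse(at(c,k.reshape(-1,2),.008)[:,:2].astype(np.float32)))
E
```

```text
time: 5.35
tool_pos: [0.4549, 0.2047, 0.0971]
tool_rot: [-3.142, 0.0, 0.048]
contact_force: [-0.5, 0.3, -0.5]
opening: 0.0256
grip_force: 30.0
[0.45463229 0.20505488 0.09713961] 2.7785048177884364 [ 0.08611517 -0.48540689 -0.62373903] 29.99644786119461
[0.43834053 0.04402756] [0.48806005 0.10793557]
nose x mid 0.46320029166521
((0.4660319685935974, -0.02448796108365059), (0.09506512433290482, 0.0979272797703743), 46.16404342651367)
```

View pics/t3.png

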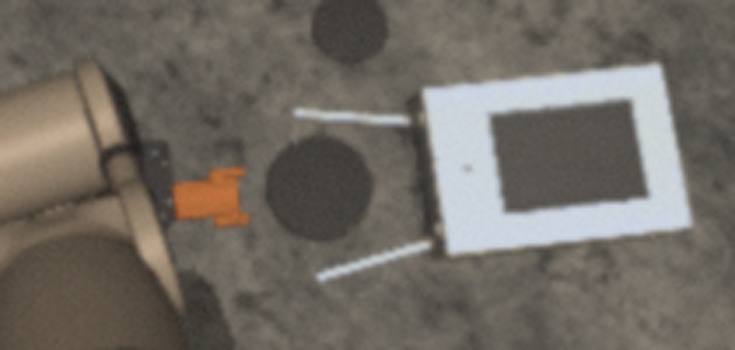

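```bash
python3 -m inch '{"travel":[[0,8,0],[0,15,0],[0,19,0],[0,22,0],[0,25,0],[-0.5,29,0],[-1.5,35,0],[-2.5,42,0],[-3.5,49,0],[-4,56,0],[-4,62,0],[-4,66,0]],"turn":[0,0,0,0,0,0,0,0,0,0,0,0],"claw":[1,1,1,1,1,1,1,1,1,1,1,1]}' 30
python3 - <<'E'
from m import *
c=shot('top'); p=c['pixels']; cv2.imwrite('pics/t4.png',cv2.resize(p[170:270,270:480,::-1],None,fx=3.5,fy=3.5,interpolation=cv2.INTER_CUBIC))
o=robot.observe();print(o['tool_pos'],np.degrees(o['tool_rot'][2]),o['contact_force'],o['grip_force'])
g=cv2.GaussianBlur(p,(3,3),0).max(2); m=np.zeros(g.shape,bool); m[195:242,355:391]=g[195:242,355:391]<87
k=cnts(m)[0]; print(cv2.fitEllipse(at(c,k.reshape(-1,2),.008)[:,:2].astype(np.float32)))
E
```

```text
time: 6.6
tool_pos: [0.454, 0.1382, 0.0972]
tool_rot: [3.141, 0.0, 0.048]
contact_force: [1.0, 0.3, -1.4]
opening: 0.0259
grip_force: 30.0
[0.45411209 0.13787295 0.09717947] 2.7491944576488687 [ 0.14782403 -1.36508174 -0.67794368] 29.99636024236679
((0.46682268381118774, -0.07704461365938187), (0.10060391575098038, 0.11328277736902237), 38.16572189331055)
```

View pics/t4.png

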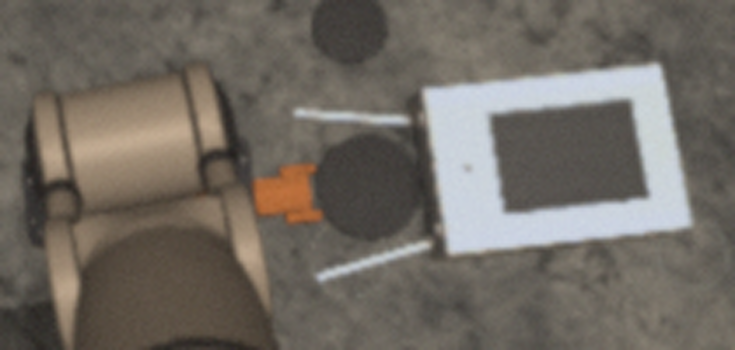

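The coaster (crop (367,187)) sits in the fork, centred between the fences. I'll push on into the mouth.

```bash
python3 -m inch '{"travel":[[0,5,0],[0,11,0],[0,17,0],[0,23,0],[0,29,0],[0,35,0],[0,41,0],[0,47,0],[0,53,0],[0,58,0],[0,62,0],[0,65,0]],"turn":[0,0,0,0,0,0,0,0,0,0,0,0],"claw":[1,1,1,1,1,1,1,1,1,1,1,1]}' 30
```

```text
time: 7.85
tool_pos: [0.4572, 0.0736, 0.0972]
tool_rot: [3.142, 0.0, 0.048]
contact_force: [0.2, 2.2, 0.3]
opening: 0.0257
grip_force: 30.0
```

```bash
python3 -m inch '{"travel":[[0,5,0],[0,10,0],[0,16,0],[0,22,0],[0,28,0],[0,34,0],[0,40,0],[0,45,0],[0,49,0],[0,53,0],[0,56,0],[0,58,0]],"turn":[0,0,0,0,0,0,0,0,0,0,0,0],"claw":[1,1,1,1,1,1,1,1,1,1,1,1]}' 30
```

```text
time: 9.05
tool_pos: [0.46, 0.0158, 0.0972]
tool_rot: [-3.142, 0.0, 0.048]
contact_force: [-0.2, 2.2, -0.3]
opening: 0.0259
grip_force: 30.0
```

```bash
python3 -m inch '{"travel":[[0,1,0],[0,2,0],[0,3,0],[0,4,0],[0,5,0],[0,6,0],[0,7,0],[0,8,0],[0,8,0]],"turn":[0,0,0,0,0,0,0,0,0],"claw":[1,1,1,1,1,1,1,1,1]}' 30
```

```text
time: 9.95
tool_pos: [0.4603, 0.0079, 0.0972]
tool_rot: [3.142, 0.0, 0.048]
contact_force: [0.4, 0.9, -2.9]
opening: 0.0262
grip_force: 30.0
```

```bash
python3 -m inch '{"travel":[[0,0.7,0],[0,1.4,0],[0,2,0],[0,2.7,0],[0,3.4,0],[0,4,0]],"turn":[0,0,0,0,0,0],"claw":[1,1,1,1,1,1]}' 30
```

```text
time: 10.55
tool_pos: [0.4606, 0.0039, 0.0972]
tool_rot: [3.141, 0.0, 0.049]
contact_force: [-0.2, 1.7, -2.2]
opening: 0.0261
grip_force: 30.0
```

Coaster at about 89 mm, no plunger yet. I'll creep on in steps of 3 mm.

```bash
python3 -m inch '{"travel":[[0,0.7,0],[0,1.4,0],[0,2.2,0],[0,3,0]],"turn":[0,0,0,0],"claw":[1,1,1,1]}' 30
```

```text
time: 10.95
tool_pos: [0.4607, 0.0009, 0.0972]
tool_rot: [3.141, -0.0, 0.049]
contact_force: [-0.3, 1.1, -1.8]
opening: 0.0257
grip_force: 30.0
```

```bash
python3 -m inch '{"travel":[[0,0.7,0],[0,1.4,0],[0,2.2,0],[0,3,0]],"turn":[0,0,0,0],"claw":[1,1,1,1]}' 30
```

```text
time: 11.35
tool_pos: [0.4609, -0.0021, 0.0972]
tool_rot: [3.141, -0.0, 0.049]
contact_force: [-0.4, 1.4, -1.7]
opening: 0.0256
grip_force: 30.0
```

```bash
python3 -m inch '{"travel":[[0,0.7,0],[0,1.4,0],[0,2.2,0],[0,3,0]],"turn":[0,0,0,0],"claw":[1,1,1,1]}' 30
```

```text
time: 11.75
tool_pos: [0.461, -0.0051, 0.0972]
tool_rot: [3.141, -0.0, 0.049]
contact_force: [-0.8, 0.8, -2.2]
opening: 0.026
grip_force: 30.0
```

```bash
python3 -m inch '{"travel":[[0,0.7,0],[0,1.4,0],[0,2.2,0],[0,3,0]],"turn":[0,0,0,0],"claw":[1,1,1,1]}' 30
```

```text
time: 12.15
tool_pos: [0.4612, -0.008, 0.0972]
tool_rot: [-3.142, -0.0, 0.049]
contact_force: [0.5, 3.4, -1.1]
opening: 0.026
grip_force: 30.0
```

```bash
python3 -m inch '{"travel":[[0,0.7,0],[0,1.4,0],[0,2,0]],"turn":[0,0,0],"claw":[1,1,1]}' 30
```

```text
time: 12.45
tool_pos: [0.4611, -0.0088, 0.0974]
tool_rot: [-3.14, 0.0, 0.048]
contact_force: [-0.8, 11.4, 2.1]
opening: 0.026
grip_force: 30.0
```

Plunger felt: the force jumped to 11 N with the post at about y = -0.0083. I'll press about 5 mm past that in two steps.

```bash
python3 -m inch '{"travel":[[0,0.6,0],[0,1.2,0],[0,1.8,0],[0,2.4,0],[0,3,0]],"turn":[0,0,0,0,0],"claw":[1,1,1,1,1]}' 30
```

```text
time: 12.95
tool_pos: [0.4612, -0.0117, 0.0974]
tool_rot: [-3.14, 0.0, 0.048]
contact_force: [-0.6, 11.7, 1.7]
opening: 0.0258
grip_force: 30.0
```

```bash
python3 -m inch '{"travel":[[0,0.6,0],[0,1.2,0],[0,1.8,0],[0,2.3,0],[0,2.3,0],[0,2.3,0]],"turn":[0,0,0,0,0,0],"claw":[1,1,1,1,1,1]}' 30
```

```text
time: 13.55
tool_pos: [0.4613, -0.014, 0.0974]
tool_rot: [-3.14, 0.0, 0.048]
contact_force: [-0.7, 11.2, 2.4]
opening: 0.0258
grip_force: 30.0
```

```bash
python3 -m inch '{"travel":[[0,-5,0],[0,-13,0],[0,-23,0],[0,-34,0],[0,-46,0],[0,-58,0],[0,-70,0],[0,-82,0],[0,-94,0],[0,-106,0],[0,-116,0],[0,-124,0]],"turn":[0,0,0,0,0,0,0,0,0,0,0,0],"claw":[1,1,1,1,1,1,1,1,1,1,1,1]}' 30
python3 -m inch '{"travel":[[0,-1,0],[0,-1,0.3],[0,-1,0.3],[0,-1,0.3]],"turn":[0,0,0,0],"claw":[1,1,1,1]}' 30
```

```text
time: 14.75
tool_pos: [0.4554, 0.1095, 0.0972]
tool_rot: [3.142, -0.0, 0.049]
contact_force: [-0.1, -0.3, -1.5]
opening: 0.0256
grip_force: 30.0
time: 15.15
tool_pos: [0.4557, 0.1093, 0.0971]
tool_rot: [3.142, -0.001, 0.048]
contact_force: [-0.4, 1.6, 2.3]
opening: 0.026
grip_force: 30.0
```

```bash
python3 -m inch '{"travel":[[0,0,0],[0,0,0],[0,0,0],[0,0,0],[0,0,0],[0,0,0],[0,0,-10],[0,0,-30],[0,0,-60],[0,0,-100],[0,0,-140],[0,-40,-170]],"turn":[0,0,0,0,0,0,0,0,0,0,0,0],"claw":[-0.3,-0.6,-1,-1,-1,-1,-1,-1,-1,-1,-1,-1]}' 30
python3 -m inch '{"travel":[[0,-50,-10],[0,-100,-10],[0,-150,-10],[0,-200,-10],[0,-200,-10],[0,-200,-10]],"turn":[0,0,0,0,0,0],"claw":[-1,-1,-1,-1,-1,-1]}' 30
python3 - <<'E'
from m import *
c=shot('top'); p=c['pixels']; s=shot('scene')['pixels']
a=cv2.resize(p[170:270,270:480,::-1],(735,350),interpolation=cv2.INTER_CUBIC); b=cv2.resize(s[160:230,310:457,::-1],(525,250),interpolation=cv2.INTER_CUBIC)
b=cv2.copyMakeBorder(b,0,0,0,210,0); cv2.imwrite('pics/t5.png',np.vstack([a,b]))
E
```

```text
time: 16.35
tool_pos: [0.4543, 0.1473, 0.2703]
tool_rot: [3.141, -0.003, 0.044]
contact_force: [1.1, 0.4, -0.3]
opening: 0.0919
grip_force: 0.0
time: 16.95
tool_pos: [0.4431, 0.3501, 0.277]
tool_rot: [3.141, 0.0, 0.051]
contact_force: [-0.1, 0.5, -0.6]
opening: 0.0921
grip_force: 0.0
```

View pics/t5.png

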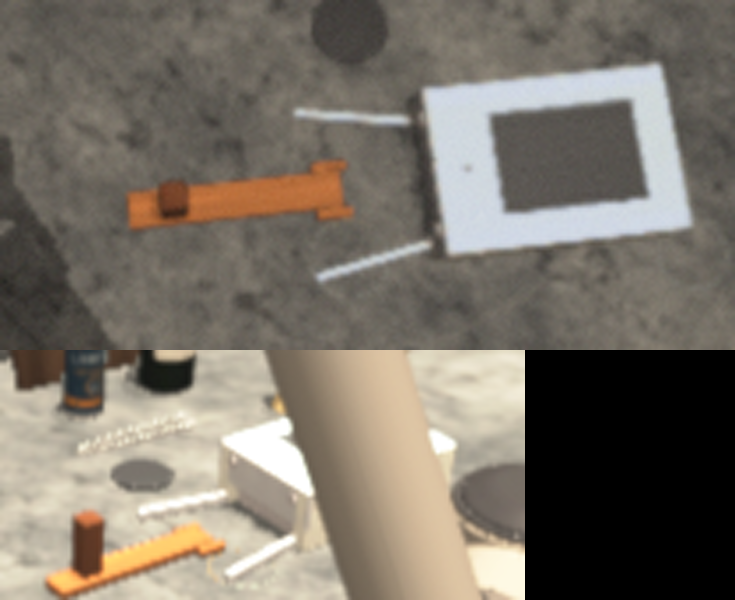

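The picture shows the stick lying flat between the fences, nose at crop (345,190), well outside the mouth. The coaster is out of sight inside, nothing holds the flap up, and the gripper is clear.

```bash
python3 -c "
from cell import robot
print(robot.hand_in())"
```

```text
the job is handed in; nothing more can be done
None
```

The job is handed in at about 17 s, verdict not shown: the coaster is in the tunnel with the plunger pressed about 5.5 mm by force and position readings (peak wrist reading 11.7 N), and the stick is out, lying flat and released; the flap should have fallen shut, but I couldn't see it directly.

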